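# Hold the hidden bolt head while the nut driver runs the nut home

## Robot

A 7-joint arm with a two-finger parallel gripper is mounted at the origin on a cart in front of the work surface, level with it; the furniture and walls round the work are solid. World frame = base frame: x ahead of the robot, y to its left, z up, the work surface at z = 0. Lengths are in m, angles in rad, forces in N, time in s.
With the tool pointing down it reaches from about 0.425 to 0.95 m from the base axis. Payload 4.7 kg.
Tool frame: the origin (TCP) lies between the finger pads; the fingertips stand tip_extent ahead of it and the grasp point (between the pads) lies 8 mm behind it (tip_extent is the distance from the TCP to the fingertips, in m); z points along the fingers, y is the direction in which the jaws open and shut (so a half turn about z gives the same grasp; the last joint's range is limited). The gripper opens to 87 mm and grips with 3 to 60 N. Pads are 19 mm wide; open, the fingers measure 117 mm over their backs; the gripper's body (75 mm by 190 mm) begins 51 mm behind the grasp point.
Start: joints at [1.222, 0.469, -0.049, 1.532, 0.024, 1.141, -0.082], TCP at [0.212, -0.641, 0.234] pointing down, gripper open.
Joint ranges: [-2.59, 2.59], [-0.33, 1.99], [-1.39, 1.29], [0.1, 2.45], [-1.04, 4.18], [0.21, 1.99], [-2.66, 2.66]. Speed limits (rad/s): [2.57, 2.57, 3.14, 3.14, 3.14, 3.14, 3.14].

## Interface

Orientations are given as a unit quaternion [x, y, z, w].
In Python, from plant import observe, snapshot, hand_in, tip_extent gives the robot as it stands.
- The arm moves only by the tool apply_moves, never from a script. Its argument "series" is a list of rows, each an object with "travel": the shift along the tool's x, y, z in units of 40 mm (1.0 is 40 mm), a list of three; "spin": the turn about the tool's z in units of 6 degrees (1.0 is 6 degrees); "claw": the opening, from 0 (shut) to 1 (fully open). A call has 1 to 12 rows; each row is the pose to reach, as a shift and turn from the pose measured when the call began, along the tool's axes at that moment; what a row does not reach only later rows make up. A row lasts 1/12 s, in which the tool goes at most 41.7 mm and 7.16 degrees, less where a joint would pass 70% of its speed; a pose out of reach is approached as far as the arm can. A call with a gripper value outside its range is refused whole. The fingers move at their own pace and stop on an object; "grip_force" is the grip in N (left out, the last holds). Time passes only in rows, so rows that repeat a pose let the fingers close. It gives the time, the measured TCP pose, the force and the opening at its end, in the units of the state.
- observe(): the state, without advancing time (a new reading comes with each control period).
- snapshot(name): name is "scene" or "top" or "wrist"; returns a dict with "color" (400x640x3 uint8, blue, green, red), "z_map" (400x640 float32, m along the optical axis (not along the pixel's ray), 0 where there is no reading), "mtx" (3x3 intrinsics, pixels), "rvec" (rotation vector, rad) and "tvec" (3), from world to camera coordinates, as OpenCV has them. Camera axes: x right, y down, z forward; pixel columns grow to the right and rows downward; lengths in m; the calibration is good to about 2 mm. The wrist camera is an equidistant fisheye: a pixel r from the principal point sees the ray r / f radians off the axis. A picture is of the moment at which its call begins.
- hand_in(): hands the job in, once; it reports no verdict.
The state is a dict: "clock": time; "q": joint angles; "qd": joint speeds; "effort": joint torques, N m; "tool_pos": TCP position; "orientation": TCP orientation; "wrist_force": force on the tool from outside, world axes, zero at the start; "moment": the same for the moment, N m; "grip_width": opening from 0.0 (shut) to 1.0 (fully open).
Only numpy, scipy, OpenCV 4.12 (cv2) and the standard library are available. Lean on these libraries where they do the work, as an engineer would, in place of code of your own. Each camera call takes 0.05 s, during which the arm holds its last target. There are 200 camera calls.

## Task

The nut driver on the service mat is creeping round, but the bolt only spins along with the nut because nobody holds its head. From above, reach into the narrow gap between the angle bracket and the white instrument housing, grip the hidden hex head firmly across two flats and hold it from turning until the nut has run fully home against the bracket. Finish while still holding the bolt head still; do not lean on the bracket, the housing or the driver, and leave the tray, the spare bolts and the bottles alone.

Things in the scene. Friction and masses are not known exactly. Their poses are not given: they have to be found in the camera images.
- bolt_head_center (a point): Centre of the hidden plain steel hex bolt head: 24 mm across flats, 27.7 mm across corners, 16 mm long along its level axis. x of this point is that axis, from bracket to housing; y and z turn with the head. Centre 20 mm behind the bracket's rear face, 26 mm in front of the housing, 28 mm below the bracket's upper edge, 107 mm above the worktop, 93 mm above the aluminium plate
- bolt_head: The same hex head as a body, origin at its centre. At the start it spins about its axis (x, positive sense) at roughly 1.7 rad/s with the nut; a firm grip stops it, and level-closing fingers turn two flats upright against themselves. It never moves along its axis
- fixture: Aluminium assembly plate 235 x 170 x 12 mm, fixed, on a 2 mm black mat on the right-hand worktop; it carries bracket, housing and driver, all fixed. Origin on its underside, straight below the bolt head's centre, 2 mm above the worktop; x along the bolt axis from driver to housing, y along the gap, z up. Plate spans x = -164 to +71 mm, y = -85 to +85 mm
- gap_mouth (a point): Middle of the gap's mouth: the gap is 46 mm wide (fixture x) between bracket and housing and 140 mm long (fixture y), open above and at both ends. This point is level with the bracket's upper edge, 135 mm above the worktop, and 3 mm on the housing side of the bolt head's centre; axes as the fixture
- bracket: Plain steel angle bracket, fixed: upright 8 mm thick, 140 mm wide, from x = -28 to -20 mm of the fixture, upper edge 135 mm above the worktop; foot and gussets on the driver's side. A round bush 19 mm across and 12 mm long sits between its rear face and the bolt head. Origin and axes as the fixture
- housing: White sheet-metal instrument housing with vent slots, fixed: 45 mm deep, 150 mm wide, from x = 26 to 71 mm of the fixture, top 132 mm above the worktop. Origin and axes as the fixture
- nut_driver: Grey pencil-shaped electric nut driver, 42 mm thick, 88 mm long, fixed in a cradle in front of the bracket (x = -158 to -70 mm of the fixture), in line with the bolt, top 129 mm above the worktop. It always runs, with about 0.3 N m; when the nut is home it stalls and keeps pushing with that torque. Origin and axes as the fixture
- nut_run (a joint): How far the nut has run on along the bolt, in radians of nut against bolt (2 mm a turn). Starts between 0 and 3, does not change while the bolt spins with the nut, grows at about 1.1 rad/s while the head is held, and stops at 9.42, where the nut is fully home against the bracket's washer. Holding for 10 s is always enough
- parts_tray: Shallow white plastic tray 110 x 150 x 25 mm beside the plate, to be left alone; origin under its centre
- spare_bolt_1: Spare steel hex bolt, 64 mm long, loose in the tray, to be left alone
- spare_bolt_2: Second spare steel hex bolt in the tray, to be left alone
- white_bottle: Small white bottle, 40 mm across and 88 mm tall, on the mat, to be left alone; origin under its centre
- pump_bottle: Pump bottle 58 x 64 x 155 mm on the left-hand worktop, to be left alone; origin under its centre

How it is judged:
By the outcome, as a careful person would: the job done as asked, in the order asked, and still so for the second after the job is handed in, while the arm keeps its last pose, push and grip.
It also fails if it takes over 45 s, if anything falls off the work surface, if the arm or the gripper's body presses on something with over 40 N, if the wrist force passes 120 N, or if a joint passes its speed limit or range.

## Working session

There is one attempt and no reset: what is moved stays moved. The work goes in short steps, Python scripts to look and compute and a tool call to move; the robot and the scene stay as the last step left them, time stands still between calls to the robot, and variables do not carry over. Pictures are saved under pics/ and viewed, about 8 in all and at most 12, crops included, and the job is handed in when it is done.

Besides the shell and the picture viewer there is one more tool, called after "Emit:" by a JSON object that holds its "fn" and its "kwargs", one argument or row to a line. apply_moves: Moves the arm, as the interface text tells. Its arguments: {"type":"object","properties":{"series":{"type":"array"},"grip_force":{"type":"number"}},"required":["series"]}

```bash
mkdir -p pics; ls
python3 - <<'E'
from plant import *
import cv2,numpy as np
s=observe();print(s, tip_extent)
for n in("scene","top","wrist"):
    d=snapshot(n);np.savez('pics/%s0.npz'%n,**d)
    cv2.imwrite('pics/%s0.png'%n,d['color']);print(n,d['mtx'].tolist(),d['rvec'],d['tvec'])
a=cv2.imread('pics/scene0.png');b=cv2.imread('pics/top0.png')
E
```

```text
pics
{'clock': 0.0, 'q': array([ 1.22211202,  0.46945726, -0.04860147,  1.53369728,  0.02411665,
        1.14101293, -0.08228521]), 'qd': array([ 1.02416374e-03,  1.56993610e-03,  1.27162644e-03, -1.39592326e-04,
        2.18641394e-03, -1.19672747e-03,  3.22078827e-05]), 'effort': array([-1.36512881e-03, -5.07981026e+01, -8.09653429e-02, -2.36156005e+01,
       -6.11653877e-02,  3.78793012e-02,  1.89815987e-04]), 'tool_pos': array([ 0.21201897, -0.64021974,  0.23248737]), 'orientation': array([ 9.87239253e-01,  1.59240917e-01, -2.00648434e-04, -9.73775089e-04]), 'wrist_force': array([-0.00427966, -0.14501238,  0.94662556]), 'moment': array([-0.0346771 , -0.01938917,  0.01727568]), 'grip_width': 1.0013865259697374} 0.011
scene [[486.12242923981177, 0.0, 318.3931636707468], [0.0, 486.12242923981177, 201.64850294680807], [0.0, 0.0, 1.0]] [ 2.02983474 -0.93310692  0.494798  ] [-0.39787613  0.21850997  1.13093099]
top [[376.5764647453249, 0.0, 323.0663941304727], [0.0, 376.5764647453249, 203.77081885901094], [0.0, 0.0, 1.0]] [ 2.12140665 -2.14537401  0.1876215 ] [-0.14255609  0.43102374  1.19420113]
wrist [[309.70691628693146, 0.0, 322.3765246846738], [0.0, 309.70691628693146, 198.69242931441389], [0.0, 0.0, 1.0]] [-2.34166537  1.68981923  0.25821495] [-0.67364527 -0.03572195  0.39197476]
```

View pics/top0.png

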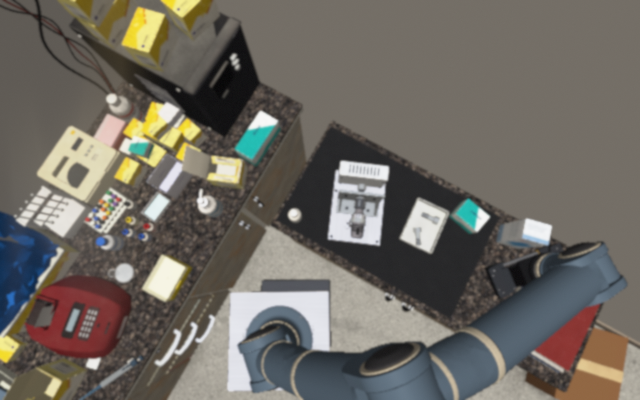

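View pics/scene0.png

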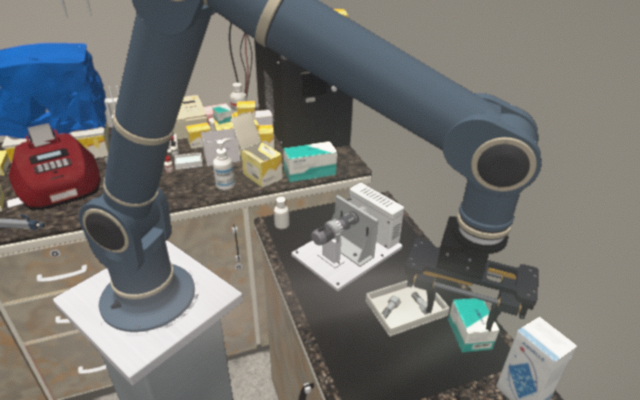

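View pics/wrist0.png

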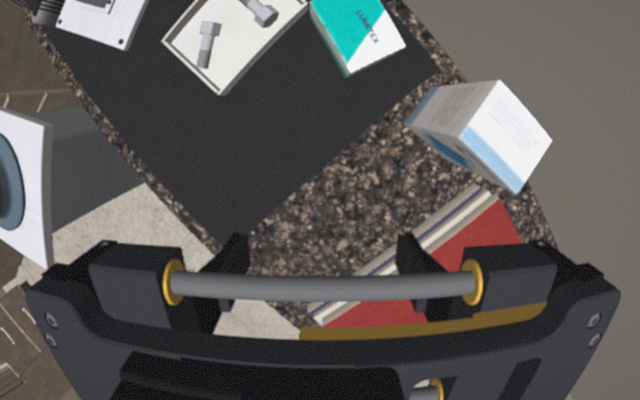

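The top view shows the fixture plate at about (357,203), with the housing top at (363,170), the bracket's upper edge at about (360,186) and the driver at (357,222). The tray is at (425,225) and the white bottle at (294,214). The scene view shows the same fixture at (350,230). In the wrist view only the plate's corner shows, at top left.

```bash
cat > h.py <<'E'
import numpy as np,cv2
def cast(d,uv,z):
    R=cv2.Rodrigues(d['rvec'])[0];c=-R.T@d['tvec'].ravel()
    r=np.c_[cv2.undistortPoints(np.float64(uv).reshape(-1,1,2),d['mtx'],None)[:,0],np.ones(len(uv))]@R
    return c+r*((z-c[2])/r[:,2])[:,None]
def cloud(d):
    R=cv2.Rodrigues(d['rvec'])[0];K=d['mtx'];z=d['z_map'];v,u=np.indices(z.shape)
    P=np.stack([(u-K[0,2])/K[0,0]*z,(v-K[1,2])/K[1,1]*z,z],-1)
    return (P-d['tvec'].ravel())@R
E
python3 - <<'E'
from h import *
for n in('top','scene'):
    d=np.load(f'pics/{n}0.npz');P=cloud(d);ok=d['z_map']>0
    reg=np.zeros(ok.shape,bool)
    if n=='top': reg[150:250,320:395]=1
    else: reg[175:285,285:410]=1
    # plate
    print(n,'depth ok',ok[reg].mean(), np.histogram(P[reg&ok][:,2],bins=np.arange(-.02,.16,.01)))
    for lo,hi,nm in((.124,.142,'top132'),(.006,.022,'plate')):
        m=(reg&ok&(P[...,2]>lo)&(P[...,2]<hi)).astype('u1')
        k,l,st,c=cv2.connectedComponentsWithStats(m)
        for i in range(1,k):
            if st[i,4]>30:
                q=P[l==i];r=cv2.minAreaRect(np.float32(q[:,:2]*1000));print(nm,st[i],r,np.median(q[:,2]))
d=np.load('pics/top0.npz')
c=d['color'][145:255,310:400];cv2.imwrite('pics/c1.png',cv2.resize(c,None,fx=5,fy=5,interpolation=2)) 
d=np.load('pics/scene0.npz')
c=d['color'][175:295,285:415];cv2.imwrite('pics/c2.png',cv2.resize(c,None,fx=5,fy=5,interpolation=2))
E
```

```text
top depth ok 0.9950666666666667 (array([   0,  734, 2789, 1573,  325,   59,   64,   60,   63,   63,   68,
         58,  115,  274,  525,  693,    0]), array([-0.02, -0.01,  0.  ,  0.01,  0.02,  0.03,  0.04,  0.05,  0.06,
        0.07,  0.08,  0.09,  0.1 ,  0.11,  0.12,  0.13,  0.14,  0.15]))
top132 [340 161  49  20 702] ((517.475830078125, -274.07952880859375), (149.54888916015625, 47.10264205932617), 82.93062591552734) 0.1318273951309712
top132 [339 189  46   9 155] ((445.0188293457031, -264.1489562988281), (138.82421875, 10.70196533203125), 82.61383819580078) 0.13433008055668133
top132 [358 198   7  11  32] ((415.2881164550781, -262.1390686035156), (18.384708404541016, 31.12215805053711), 88.77113342285156) 0.12542470525497051
top132 [353 212  12  25 155] ((350.70703125, -250.71023559570312), (31.691261291503906, 73.63630676269531), 79.04584503173828) 0.1264977086287707
plate [ 328  170   56   76 1691] ((421.41253662109375, -262.0557861328125), (179.4132843017578, 233.60987854003906), 81.14464569091797) 0.01467247893527239
plate [365 183  21  11 126] ((484.2060546875, -322.95581054
[... 744 characters left out ...]
033203125), (26.67361068725586, 14.799145698547363), 1.3472495079040527) 0.12554115108574546
top132 [315 219  26  16 176] ((351.1595153808594, -251.56802368164062), (31.04838752746582, 72.08496856689453), 87.15663146972656) 0.1269269904144082
plate [287 175  32   7 102] ((607.3218383789062, 58.79993438720703), (29.687763214111328, 98.6948013305664), 43.28532028198242) 0.012005972890278667
plate [378 175  32  37 152] ((729.4985961914062, -200.13754272460938), (207.52542114257812, 7.451019287109375), 60.22515869140625) 0.013291243154740819
plate [ 292  236  111   49 2195] ((426.7142028808594, -261.31756591796875), (175.28646850585938, 243.4194793701172), 82.49529266357422) 0.014982230069602389
```

View pics/c1.png

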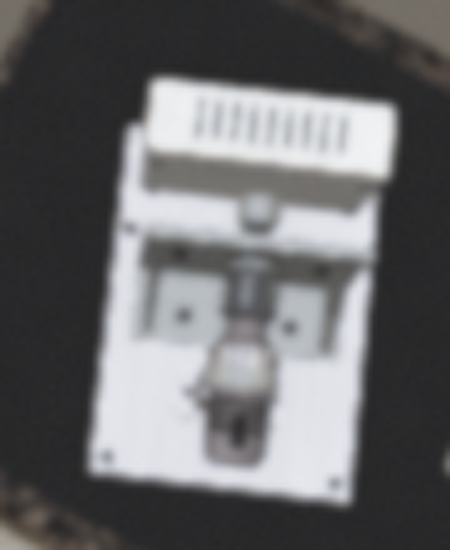

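The crop shows the head in the gap at crop (258,210), which is about full-image (361.6,187). The bracket and housing depth rectangles from both cameras agree. Yaw is about -7.3° and the head is at about (0.469,-0.2665). I'll move over the gap in stages.

Emit:
{"fn": "apply_moves", "kwargs": {
  "series": [
    {"travel": [0.2,-0.15,0],"spin": 0.1,"claw": 1},
    {"travel": [0.6,-0.45,0],"spin": 0.3,"claw": 1},
    {"travel": [1.1,-0.83,0],"spin": 0.5,"claw": 1},
    {"travel": [1.7,-1.28,0],"spin": 0.8,"claw": 1},
    {"travel": [2.3,-1.73,0],"spin": 1.1,"claw": 1},
    {"travel": [2.9,-2.18,0],"spin": 1.4,"claw": 1},
    {"travel": [3.5,-2.63,0],"spin": 1.7,"claw": 1},
    {"travel": [4.1,-3.08,0],"spin": 2.0,"claw": 1},
    {"travel": [4.7,-3.53,0],"spin": 2.3,"claw": 1},
    {"travel": [5.3,-3.98,0],"spin": 2.6,"claw": 1},
    {"travel": [5.9,-4.43,0],"spin": 2.9,"claw": 1},
    {"travel": [6.5,-4.88,0],"spin": 3.2,"claw": 1}
  ],
  "grip_force": 30
}}

```text
clock: 1.15
tool_pos: [0.3982, -0.371, 0.233]
orientation: [1.0, -0.008, -0.0, -0.001]
wrist_force: [0.9, -0.0, 0.5]
grip_width: 0.997
```

```bash
cat >> h.py <<'E'
from scipy.spatial.transform import Rotation as Ro
def goto(s,target,yaw):
    R=Ro.from_quat(s['orientation']).as_matrix()
    t=R.T@(np.array(target)-s['tool_pos'])/.04
    y=np.degrees(np.arctan2(R[1,0],R[0,0]))
    print('travel',t.round(3),'spin',round((y-yaw)/6,3),'yaw',y.round(2),'pos',s['tool_pos'].round(4),'tilt',R[:,2].round(4),'F',s['wrist_force'].round(1),'M',s['moment'].round(2),'grip',round(s['grip_width'],3),'t',s['clock'],'q',s['q'].round(2))
E
python3 - <<'E'
from h import *;from plant import *
goto(observe(),[.4709,-.2667,.225],-7.3)
E
```

```text
travel [ 1.774 -2.638  0.203] spin 1.057 yaw -0.96 pos [ 0.3982 -0.371   0.233 ] tilt [-6.0e-04  1.8e-03 -1.0e+00] F [ 0.9 -0.   0.5] M [-0.01 -0.09 -0.04] grip 0.997 t 1.15 q [ 0.77  0.26 -0.12  1.84  0.03  1.04 -0.95]
```

Emit:
{"fn": "apply_moves", "kwargs": {
  "series": [
    {"travel": [0.35,-0.5,0],"spin": 0.2,"claw": 1},
    {"travel": [0.7,-1.05,0],"spin": 0.4,"claw": 1},
    {"travel": [1.05,-1.6,0],"spin": 0.6,"claw": 1},
    {"travel": [1.4,-2.1,0],"spin": 0.8,"claw": 1},
    {"travel": [1.65,-2.45,0.1],"spin": 1.0,"claw": 1},
    {"travel": [1.77,-2.64,0.2],"spin": 1.06,"claw": 1},
    {"travel": [1.77,-2.64,0.2],"spin": 1.06,"claw": 1},
    {"travel": [1.77,-2.64,0.2],"spin": 1.06,"claw": 1}
  ]
}}

```text
clock: 1.82
tool_pos: [0.47, -0.2666, 0.2247]
orientation: [0.998, -0.064, -0.001, -0.001]
wrist_force: [-0.7, -0.9, 0.3]
grip_width: 1.0
```

Run:
```python
from h import *;from plant import *
d=snapshot('wrist');np.savez('pics/w1.npz',**d);cv2.imwrite('pics/w1.png',d['color'])
goto(observe(),[.4709,-.2667,.099],-7.3)
```

```text
travel [ 0.031 -0.023  3.147] spin -0.015 yaw -7.39 pos [ 0.4698 -0.2676  0.2249] tilt [-0.0017  0.0013 -1.    ] F [-0.9 -0.1 -0.9] M [-0.01  0.02  0.01] grip 1.001 t 1.8667 q [ 0.58  0.27 -0.17  1.86  0.05  1.03 -1.31]
```

View pics/w1.png

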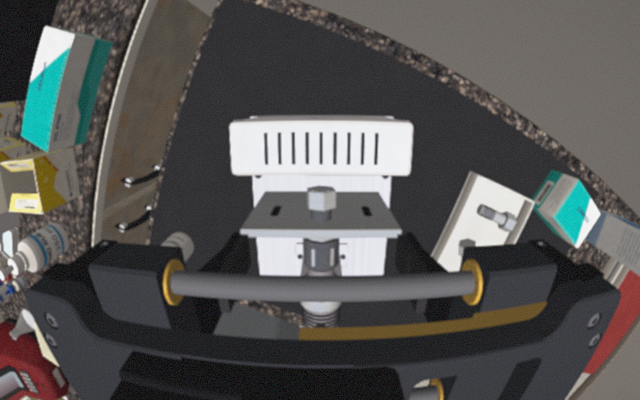

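The wrist view shows the housing top at rows 122-175, the bracket's rear face at rows 192-235 and the hex head at about (321,200). The head sits centrally between the fingers, which are near columns 235 and 410. I'll check this with the wrist depth.

Run:
```python
from h import *
d=np.load('pics/w1.npz');K=d['mtx'];R=cv2.Rodrigues(d['rvec'])[0];c=-R.T@d['tvec'].ravel()
v,u=np.indices(d['z_map'].shape);n=cv2.fisheye.undistortPoints(np.stack([u,v],-1).reshape(-1,1,2).astype(float),K,np.zeros(4)).reshape(400,640,2)
z=d['z_map'];P=(np.dstack([n*z[...,None],z])-d['tvec'].ravel())@R
a=np.radians(-7.3);F=np.array([[np.cos(a),-np.sin(a)],[np.sin(a),np.cos(a)]])
Q=P.copy();Q[...,:2]=(P[...,:2]-[.469,-.2665])@F   # fixture coords
Q*=1000;print('cam',c)
reg=np.zeros(z.shape,bool);reg[100:245,225:420]=1;reg&=z>0
def st(m,n):print(n,m.sum(),np.percentile(Q[m],[2,50,98],axis=0).round(1).tolist())
m=reg&(Q[...,2]>126)&(Q[...,2]<139)
st(m&(Q[...,0]>15)&(Q[...,0]<85),'housing top');st(m&(Q[...,0]>-40)&(Q[...,0]<-10)&(abs(Q[...,1])<85),'brk top')
for nm,sel,y in(('housing',m&(Q[...,0]>15)&(Q[...,0]<85),1),('brk',m&(Q[...,0]>-40)&(Q[...,0]<-10)&(abs(Q[...,1])<85),1)):
    print(nm,cv2.minAreaRect(np.float32(Q[sel][:,:2])))
h=reg&(Q[...,2]>90)&(Q[...,2]<125)&(abs(Q[...,1])<25)&(Q[...,0]>-14)&(Q[...,0]<16);st(h,'head')
```

```text
cam [ 0.55183107 -0.27659845  0.3755935 ]
housing top 9802 [[28.8, -68.2, 129.6], [50.4, 1.9, 131.9], [71.0, 72.7, 133.3]]
brk top 1877 [[-26.4, -63.7, 126.8], [-20.9, 1.9, 134.5], [-18.4, 67.8, 136.2]]
housing ((49.83233642578125, 2.1045150756835938), (150.59310913085938, 44.70139694213867), 89.64297485351562)
brk ((-22.503986358642578, 1.95904541015625), (8.933570861816406, 139.19866943359375), 0.15522612631320953)
head 763 [[-13.3, -9.5, 100.1], [1.6, 2.0, 116.1], [9.9, 14.6, 120.6]]
```

Emit:
{"fn": "apply_moves", "kwargs": {
  "series": [
    {"travel": [0.05,-0.06,0.1],"spin": 0,"claw": 1},
    {"travel": [0.05,-0.06,0.35],"spin": 0,"claw": 1},
    {"travel": [0.05,-0.06,0.65],"spin": 0,"claw": 1},
    {"travel": [0.05,-0.06,0.95],"spin": 0,"claw": 1},
    {"travel": [0.05,-0.06,1.25],"spin": 0,"claw": 1},
    {"travel": [0.05,-0.06,1.5],"spin": 0,"claw": 1},
    {"travel": [0.05,-0.06,1.7],"spin": 0,"claw": 1},
    {"travel": [0.05,-0.06,1.8],"spin": 0,"claw": 1},
    {"travel": [0.05,-0.06,1.8],"spin": 0,"claw": 1}
  ]
}}

```text
clock: 2.62
tool_pos: [0.4713, -0.2653, 0.1518]
orientation: [0.998, -0.065, -0.002, -0.001]
wrist_force: [-0.3, 0.4, 0.3]
grip_width: 0.999
```

Run:
```python
from h import *;from plant import *
goto(observe(),[.4722,-.2654,.099],-7.3)
```

```text
travel [2.800e-02 1.000e-03 1.319e+00] spin -0.018 yaw -7.41 pos [ 0.4713 -0.2653  0.1518] tilt [-0.0036  0.0022 -1.    ] F [-0.3  0.4  0.3] M [ 0.01  0.02 -0.03] grip 0.999 t 2.6167 q [ 0.57  0.35 -0.16  1.93  0.07  0.87 -1.33]
```

Emit:
{"fn": "apply_moves", "kwargs": {
  "series": [
    {"travel": [0.03,0,0.15],"spin": 0,"claw": 1},
    {"travel": [0.03,0,0.3],"spin": 0,"claw": 1},
    {"travel": [0.03,0,0.45],"spin": 0,"claw": 1},
    {"travel": [0.03,0,0.6],"spin": 0,"claw": 1},
    {"travel": [0.03,0,0.75],"spin": 0,"claw": 1},
    {"travel": [0.03,0,0.9],"spin": 0,"claw": 1},
    {"travel": [0.03,0,1.05],"spin": 0,"claw": 1},
    {"travel": [0.03,0,1.18],"spin": 0,"claw": 1},
    {"travel": [0.03,0,1.28],"spin": 0,"claw": 1},
    {"travel": [0.03,0,1.31],"spin": 0,"claw": 1},
    {"travel": [0.03,0,1.31],"spin": 0,"claw": 1}
  ]
}}

```text
clock: 3.53
tool_pos: [0.4721, -0.2653, 0.099]
orientation: [0.998, -0.065, -0.002, -0.001]
wrist_force: [-0.2, 0.1, 0.1]
grip_width: 1.001
```

Run:
```python
from h import *;from plant import *
d=snapshot('wrist');np.savez('pics/w2.npz',**d);cv2.imwrite('pics/w2.png',cv2.resize(d['color'][100:320,200:440],None,fx=3,fy=2.7))
goto(observe(),[.4722,-.2654,.099],-7.3)
```

```text
travel [-0.004  0.002  0.007] spin -0.017 yaw -7.4 pos [ 0.4724 -0.2654  0.0993] tilt [-0.0035  0.0023 -1.    ] F [-0.4  0.2  0.5] M [0.04 0.04 0.  ] grip 0.998 t 3.5833 q [ 0.56  0.42 -0.16  1.97  0.09  0.76 -1.35]
```

View pics/w2.png

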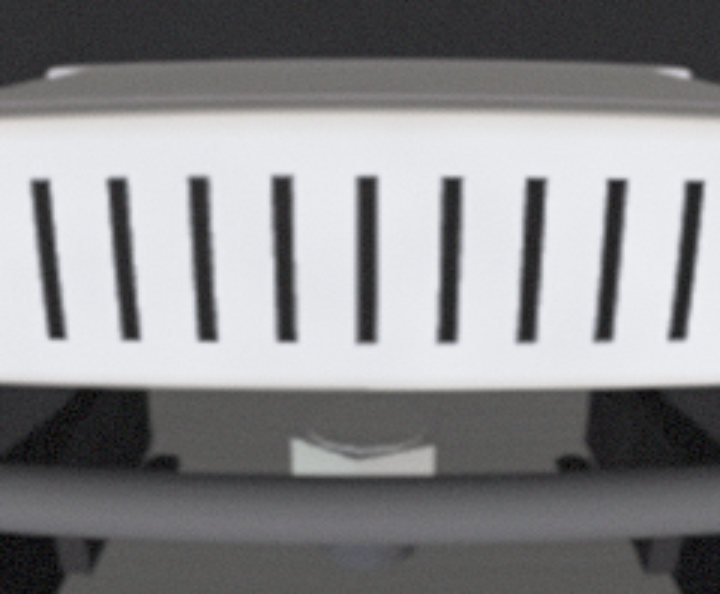

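Both fingers straddle the head in the gap: head at crop x≈362, fingers' midpoint at about 370. The contact force is zero, so I'll close firmly.

Emit:
{"fn": "apply_moves", "kwargs": {
  "series": [
    {"travel": [0,0,0],"spin": 0,"claw": 0.6},
    {"travel": [0,0,0],"spin": 0,"claw": 0.4},
    {"travel": [0,0,0],"spin": 0,"claw": 0.3},
    {"travel": [0,0,0],"spin": 0,"claw": 0.2},
    {"travel": [0,0,0],"spin": 0,"claw": 0.1},
    {"travel": [0,0,0],"spin": 0,"claw": 0},
    {"travel": [0,0,0],"spin": 0,"claw": 0},
    {"travel": [0,0,0],"spin": 0,"claw": 0},
    {"travel": [0,0,0],"spin": 0,"claw": 0},
    {"travel": [0,0,0],"spin": 0,"claw": 0},
    {"travel": [0,0,0],"spin": 0,"claw": 0},
    {"travel": [0,0,0],"spin": 0,"claw": 0}
  ],
  "grip_force": 55
}}

```text
clock: 4.58
tool_pos: [0.4724, -0.2652, 0.0995]
orientation: [0.998, -0.065, -0.002, -0.001]
wrist_force: [-0.4, 1.0, 1.9]
grip_width: 0.285
```

Run:
```python
from h import *;from plant import *
s=observe();goto(s,[.4722,-.2654,.099],-7.3);print('width mm',s['grip_width']*87)
```

```text
travel [-0.004  0.005  0.011] spin -0.018 yaw -7.41 pos [ 0.4724 -0.2652  0.0995] tilt [-0.0035  0.0024 -1.    ] F [-0.4  1.   1.9] M [0.3  0.1  0.05] grip 0.285 t 4.5833 q [ 0.56  0.42 -0.16  1.97  0.09  0.76 -1.35]
width mm 24.824947620284007
```

The grip width is 24.8 mm, so it is across flats, and the wrist moment of 0.3 N m is the driver's torque. Now I'll hold.

Emit:
{"fn": "apply_moves", "kwargs": {
  "series": [
    {"travel": [0,0,0],"spin": 0,"claw": 0},
    {"travel": [0,0,0],"spin": 0,"claw": 0},
    {"travel": [0,0,0],"spin": 0,"claw": 0},
    {"travel": [0,0,0],"spin": 0,"claw": 0},
    {"travel": [0,0,0],"spin": 0,"claw": 0},
    {"travel": [0,0,0],"spin": 0,"claw": 0},
    {"travel": [0,0,0],"spin": 0,"claw": 0},
    {"travel": [0,0,0],"spin": 0,"claw": 0},
    {"travel": [0,0,0],"spin": 0,"claw": 0},
    {"travel": [0,0,0],"spin": 0,"claw": 0},
    {"travel": [0,0,0],"spin": 0,"claw": 0},
    {"travel": [0,0,0],"spin": 0,"claw": 0}
  ]
}}

```text
clock: 5.58
tool_pos: [0.4724, -0.2652, 0.0995]
orientation: [0.998, -0.065, -0.002, -0.001]
wrist_force: [-1.4, -0.2, 1.3]
grip_width: 0.287
```

Run:
```python
from h import *;from plant import *
d=snapshot('wrist');cv2.imwrite('pics/w3.png',cv2.resize(d['color'][220:320,200:440],None,fx=3,fy=3))
s=observe();goto(s,[.4722,-.2654,.099],-7.3);print('width mm',s['grip_width']*87)
```

```text
travel [-0.004  0.005  0.011] spin -0.017 yaw -7.4 pos [ 0.4724 -0.2652  0.0994] tilt [-0.0036  0.0024 -1.    ] F [ 0.3 -0.3  1.4] M [ 0.25  0.07 -0.01] grip 0.281 t 5.6333 q [ 0.56  0.42 -0.16  1.97  0.09  0.76 -1.35]
width mm 24.475977331994468
```

View pics/w3.png

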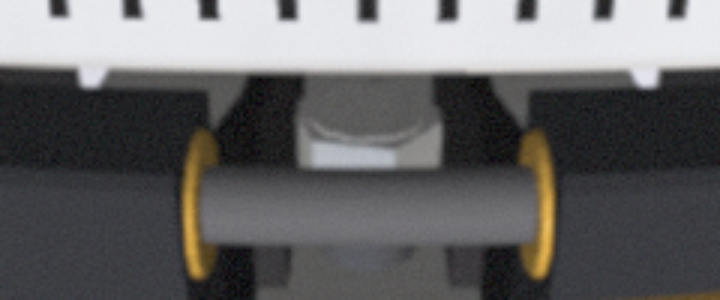

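The fingers grip the head at crop (370,150). The shading on the upper facets (edges near x=312 and 397) isn't symmetric, so I'll check whether the head is really still.

Emit:
{"fn": "apply_moves", "kwargs": {
  "series": [
    {"travel": [0,0,0],"spin": 0,"claw": 0},
    {"travel": [0,0,0],"spin": 0,"claw": 0},
    {"travel": [0,0,0],"spin": 0,"claw": 0},
    {"travel": [0,0,0],"spin": 0,"claw": 0}
  ]
}}

```text
clock: 5.97
tool_pos: [0.4724, -0.2652, 0.0994]
orientation: [0.998, -0.065, -0.002, -0.001]
wrist_force: [-0.7, 0.5, 0.8]
grip_width: 0.285
```

Run:
```python
from h import *;from plant import *
f=[];g=[]
for i in range(6):
    d=snapshot('wrist');f.append(d['color'][240:285,285:360].astype(float));s=observe();g.append([s['clock'],s['grip_width']*87,s['moment'][0]])
print(np.round(g,3))
old=cv2.resize(cv2.imread('pics/w3.png'),(240,100),interpolation=cv2.INTER_AREA)[20:65,85:160].astype(float)
print([round(np.abs(cv2.blur(x-f[0],(3,3))).max(),1) for x in f+[old]])
a=np.vstack([old,f[0],f[5]]).clip(0,255).astype('u1');a=np.hstack([old,f[5]]).clip(0,255).astype('u1')
cv2.imwrite('pics/w4.png',cv2.resize(a,None,fx=5,fy=5,interpolation=cv2.INTER_CUBIC))
goto(s,[.4722,-.2654,.099],-7.3)
```

```text
[[ 6.017 24.65   0.277]
 [ 6.067 24.745  0.227]
 [ 6.117 24.878  0.198]
 [ 6.167 24.672  0.183]
 [ 6.217 24.955  0.236]
 [ 6.267 24.84   0.202]]
[np.float64(0.0), np.float64(9.9), np.float64(9.7), np.float64(12.0), np.float64(8.8), np.float64(8.6), np.float64(7.9)]
travel [-0.003  0.005  0.011] spin -0.017 yaw -7.4 pos [ 0.4724 -0.2652  0.0994] tilt [-0.0036  0.0025 -1.    ] F [0.6 0.4 0.8] M [0.2  0.15 0.03] grip 0.286 t 6.2667 q [ 0.56  0.42 -0.16  1.97  0.09  0.76 -1.35]
```

View pics/w4.png

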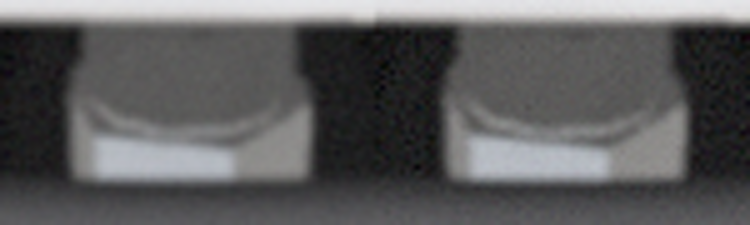

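The head is stationary, but the facets (edges at -92 and +48 px from centre, a bright nearly level top flat) put it about 18° off flats-upright. It is jammed near its corners by pad friction against the driver torque, so this isn't a proper across-flats grip. I'll ease the force so the driver carries it round to the next flats, tracking the facets numerically.

```bash
cat >> h.py <<'E'
def edges(d):
    # mean grey profile along the visible strip of the head; facet edges = strong gradients, px from optical centre
    g=cv2.cvtColor(d['color'],cv2.COLOR_BGR2GRAY)[270:275,285:360].mean(0)
    return g[8:66:2].astype(int).tolist()
def watch(n=3):
    from plant import observe,snapshot
    for i in range(n):
        d=snapshot('wrist');s=observe();print(round(s['clock'],2),'w',round(s['grip_width']*87,1),'Mx',s['moment'][0].round(2),edges(d))
    return d,s
E
python3 - <<'E'
from h import *
watch(1)
E
```

```text
6.32 w 24.9 Mx 0.18 [27, 32, 31, 90, 135, 146, 181, 183, 185, 184, 184, 183, 183, 183, 184, 182, 180, 181, 179, 161, 139, 139, 140, 140, 140, 142, 130, 66, 28]
```

Emit:
{"fn": "apply_moves", "kwargs": {
  "series": [
    {"travel": [0,0,0],"spin": 0,"claw": 0},
    {"travel": [0,0,0],"spin": 0,"claw": 0},
    {"travel": [0,0,0],"spin": 0,"claw": 0},
    {"travel": [0,0,0],"spin": 0,"claw": 0}
  ],
  "grip_force": 18
}}

```text
clock: 6.65
tool_pos: [0.4724, -0.2651, 0.0995]
orientation: [0.998, -0.065, -0.002, -0.001]
wrist_force: [1.0, 0.9, 1.6]
grip_width: 0.299
```

Run:
```python
from h import *
watch(4)
```

```text
6.7 w 25.7 Mx 0.34 [28, 29, 47, 123, 135, 144, 179, 185, 184, 184, 184, 184, 184, 182, 183, 184, 181, 180, 177, 166, 139, 137, 139, 138, 141, 140, 139, 95, 38]
6.75 w 25.5 Mx 0.3 [29, 27, 49, 123, 135, 143, 178, 184, 184, 183, 185, 184, 184, 184, 184, 183, 181, 180, 178, 165, 138, 137, 138, 139, 140, 140, 139, 97, 39]
6.8 w 26.1 Mx 0.25 [31, 24, 48, 124, 135, 144, 179, 183, 184, 183, 183, 184, 184, 183, 182, 183, 181, 180, 179, 164, 138, 139, 137, 139, 140, 138, 138, 95, 38]
6.85 w 25.9 Mx 0.26 [31, 29, 49, 124, 134, 144, 179, 183, 183, 183, 183, 183, 184, 182, 185, 183, 179, 180, 179, 164, 140, 138, 138, 138, 139, 140, 138, 96, 35]
```

The jaws widened to 25.8 mm at lower force, which confirms that corners are sunk into compliant pads. I'll ease further.

Emit:
{"fn": "apply_moves", "kwargs": {
  "series": [
    {"travel": [0,0,0],"spin": 0,"claw": 0},
    {"travel": [0,0,0],"spin": 0,"claw": 0}
  ],
  "grip_force": 10
}}

```text
clock: 7.02
tool_pos: [0.4724, -0.2651, 0.0994]
orientation: [0.998, -0.065, -0.002, -0.001]
wrist_force: [0.3, 0.0, 1.8]
grip_width: 0.3
```

Run:
```python
from h import *
watch(3)
```

```text
7.07 w 26.2 Mx 0.32 [27, 25, 52, 126, 135, 141, 179, 184, 183, 183, 184, 183, 182, 184, 184, 182, 181, 181, 178, 168, 140, 136, 137, 139, 139, 139, 138, 111, 46]
7.12 w 26.4 Mx 0.3 [29, 24, 51, 126, 135, 142, 177, 185, 184, 184, 184, 184, 184, 183, 183, 184, 181, 181, 179, 168, 140, 138, 138, 140, 139, 140, 139, 111, 44]
7.17 w 25.9 Mx 0.3 [25, 25, 50, 125, 136, 142, 178, 184, 185, 184, 183, 184, 183, 182, 183, 182, 180, 180, 178, 170, 139, 137, 138, 139, 137, 140, 139, 111, 42]
```

Emit:
{"fn": "apply_moves", "kwargs": {
  "series": [
    {"travel": [0,0,0],"spin": 0,"claw": 0},
    {"travel": [0,0,0],"spin": 0,"claw": 0}
  ],
  "grip_force": 7
}}

```text
clock: 7.33
tool_pos: [0.4724, -0.2651, 0.0994]
orientation: [0.998, -0.065, -0.002, -0.001]
wrist_force: [-0.3, -0.5, 1.0]
grip_width: 0.3
```

Run:
```python
from h import *
watch(4)
```

```text
7.38 w 26.4 Mx 0.27 [27, 25, 56, 125, 135, 143, 179, 184, 184, 184, 185, 183, 183, 184, 184, 183, 180, 181, 180, 169, 141, 136, 138, 138, 139, 139, 138, 118, 45]
7.43 w 26.2 Mx 0.32 [27, 25, 57, 127, 134, 143, 179, 185, 183, 183, 183, 183, 182, 183, 184, 182, 181, 179, 178, 169, 139, 137, 137, 139, 138, 139, 139, 119, 45]
7.48 w 26.0 Mx 0.26 [26, 22, 55, 127, 135, 143, 179, 184, 185, 183, 183, 183, 184, 183, 182, 183, 182, 179, 179, 168, 141, 137, 137, 140, 139, 140, 138, 119, 49]
7.53 w 25.9 Mx 0.27 [30, 28, 55, 125, 135, 143, 178, 184, 184, 185, 184, 183, 183, 183, 182, 184, 182, 180, 178, 169, 141, 136, 137, 138, 138, 138, 139, 119, 47]
```

It still sticks at 7 N. I'll open just clear of the corners, watch the phase of rotation, and re-grip at the right moment.

Emit:
{"fn": "apply_moves", "kwargs": {
  "series": [
    {"travel": [0,0,0],"spin": 0,"claw": 0.35},
    {"travel": [0,0,0],"spin": 0,"claw": 0.35}
  ],
  "grip_force": 20
}}

```text
clock: 7.7
tool_pos: [0.4724, -0.2654, 0.0994]
orientation: [0.998, -0.065, -0.002, -0.001]
wrist_force: [-0.3, -0.2, 1.3]
grip_width: 0.339
```

Run:
```python
from h import *
watch(18)
```

```text
7.75 w 29.7 Mx 0.05 [26, 72, 150, 158, 159, 158, 158, 159, 175, 184, 185, 184, 183, 184, 184, 185, 183, 184, 184, 184, 183, 184, 148, 112, 115, 111, 112, 106, 50]
7.8 w 30.2 Mx 0.04 [26, 75, 158, 166, 166, 165, 166, 165, 166, 173, 180, 179, 181, 184, 184, 183, 183, 183, 184, 185, 184, 184, 181, 139, 103, 104, 102, 97, 57]
7.85 w 30.0 Mx 0.03 [20, 76, 162, 173, 173, 174, 174, 173, 174, 171, 174, 178, 180, 180, 181, 183, 182, 184, 183, 183, 182, 183, 184, 181, 124, 91, 92, 89, 59]
7.9 w 30.1 Mx 0.02 [27, 66, 151, 180, 178, 179, 178, 179, 178, 176, 176, 175, 177, 179, 179, 179, 182, 182, 182, 184, 183, 183, 183, 183, 175, 106, 84, 88, 63]
7.95 w 30.4 Mx 0.02 [28, 52, 141, 184, 182, 183, 184, 183, 184, 181, 182, 177, 172, 171, 175, 177, 180, 180, 180, 179, 180, 179, 181, 179, 183, 156, 93, 88, 65]
8.0 w 30.3 Mx 0.03 [27, 47, 115, 180, 185, 184, 184, 184, 184, 184, 184, 183, 180, 173, 165, 169, 169, 174, 175, 175, 175, 176, 175, 176, 177, 172, 131, 87, 65]
8.05 w 30.7 Mx 0.01 [27, 45, 92, 156, 184, 186, 184, 185, 185, 185, 186, 184, 184, 181, 176, 160, 163, 166, 166, 168, 167, 169, 170, 1
[... 1104 characters left out ...]
84, 185, 184, 183, 185, 174, 120, 110, 110, 109, 108, 73]
8.45 w 30.1 Mx 0.08 [30, 69, 146, 168, 167, 167, 169, 167, 168, 169, 181, 180, 183, 183, 183, 184, 183, 184, 184, 182, 184, 185, 184, 167, 108, 99, 100, 97, 66]
8.5 w 30.3 Mx 0.03 [23, 67, 149, 175, 174, 174, 174, 173, 175, 172, 170, 177, 180, 180, 182, 183, 183, 183, 183, 182, 184, 183, 184, 184, 158, 94, 88, 90, 66]
8.55 w 30.6 Mx -0.01 [27, 60, 145, 182, 180, 180, 181, 183, 180, 179, 177, 175, 175, 178, 179, 181, 183, 184, 184, 183, 183, 183, 185, 183, 184, 138, 82, 87, 65]
8.6 w 30.8 Mx 0.05 [27, 49, 129, 181, 185, 185, 184, 185, 183, 182, 184, 182, 176, 171, 174, 176, 176, 179, 178, 179, 180, 179, 179, 180, 179, 173, 108, 89, 66]
```

The rotation repeats every 0.62 s and flats are upright at about 8.04, 8.66, 9.28 s. The picture from 8.25 s matches the jam. I'll close so that contact comes just before 9.28 s.

Emit:
{"fn": "apply_moves", "kwargs": {
  "series": [
    {"travel": [0,0,0],"spin": 0,"claw": 0.34},
    {"travel": [0,0,0],"spin": 0,"claw": 0.34},
    {"travel": [0,0,0],"spin": 0,"claw": 0.34},
    {"travel": [0,0,0],"spin": 0,"claw": 0.34},
    {"travel": [0,0,0],"spin": 0,"claw": 0.34},
    {"travel": [0,0,0],"spin": 0,"claw": 0.34},
    {"travel": [0,0,0],"spin": 0,"claw": 0},
    {"travel": [0,0,0],"spin": 0,"claw": 0},
    {"travel": [0,0,0],"spin": 0,"claw": 0}
  ],
  "grip_force": 10
}}

```text
clock: 9.35
tool_pos: [0.4724, -0.2652, 0.0994]
orientation: [0.998, -0.065, -0.002, -0.001]
wrist_force: [-1.0, -0.5, -1.7]
grip_width: 0.276
```

Run:
```python
from h import *
watch(4)
```

```text
9.4 w 24.5 Mx 0.07 [28, 25, 62, 174, 185, 186, 185, 183, 185, 185, 184, 184, 182, 177, 167, 165, 168, 171, 173, 173, 173, 173, 172, 173, 174, 173, 145, 47, 29]
9.45 w 23.5 Mx 0.04 [29, 27, 63, 172, 187, 186, 185, 185, 184, 186, 185, 183, 182, 178, 167, 165, 168, 170, 173, 172, 171, 172, 173, 172, 173, 174, 144, 47, 28]
9.5 w 24.1 Mx 0.08 [29, 25, 64, 172, 185, 185, 186, 185, 185, 184, 183, 184, 181, 177, 166, 165, 169, 171, 172, 172, 174, 173, 173, 174, 172, 175, 145, 45, 32]
9.55 w 24.0 Mx 0.05 [32, 32, 65, 172, 186, 186, 184, 186, 184, 185, 185, 184, 182, 177, 167, 166, 168, 171, 173, 172, 173, 172, 173, 174, 174, 174, 144, 47, 31]
```

Now the flats are upright: the centre edge is at index 14.5 (optical centre 14.7), the jaw width is 24.0 mm, and the head is still. I'll raise the force and hold.

Emit:
{"fn": "apply_moves", "kwargs": {
  "series": [
    {"travel": [0,0,0],"spin": 0,"claw": 0},
    {"travel": [0,0,0],"spin": 0,"claw": 0},
    {"travel": [0,0,0],"spin": 0,"claw": 0},
    {"travel": [0,0,0],"spin": 0,"claw": 0},
    {"travel": [0,0,0],"spin": 0,"claw": 0},
    {"travel": [0,0,0],"spin": 0,"claw": 0},
    {"travel": [0,0,0],"spin": 0,"claw": 0},
    {"travel": [0,0,0],"spin": 0,"claw": 0},
    {"travel": [0,0,0],"spin": 0,"claw": 0},
    {"travel": [0,0,0],"spin": 0,"claw": 0},
    {"travel": [0,0,0],"spin": 0,"claw": 0},
    {"travel": [0,0,0],"spin": 0,"claw": 0}
  ],
  "grip_force": 50
}}

```text
clock: 10.55
tool_pos: [0.4724, -0.2652, 0.0994]
orientation: [0.998, -0.065, -0.002, -0.001]
wrist_force: [0.3, -1.2, -0.7]
grip_width: 0.271
```

Run:
```python
from h import *
d,s=watch(2);goto(s,[.4722,-.2654,.099],-7.3)
```

```text
10.6 w 23.3 Mx 0.09 [30, 28, 49, 144, 185, 186, 187, 186, 184, 182, 184, 183, 183, 176, 167, 164, 168, 171, 172, 173, 173, 173, 173, 173, 174, 175, 145, 44, 27]
10.65 w 23.6 Mx 0.05 [28, 27, 50, 145, 184, 186, 185, 184, 185, 184, 184, 186, 181, 176, 167, 166, 168, 171, 173, 174, 172, 172, 172, 174, 174, 175, 146, 45, 27]
travel [-0.004  0.006  0.01 ] spin -0.018 yaw -7.41 pos [ 0.4724 -0.2652  0.0994] tilt [-0.0035  0.0025 -1.    ] F [ 0.9 -1.7  0.8] M [0.05 0.02 0.06] grip 0.271 t 10.65 q [ 0.56  0.42 -0.16  1.97  0.09  0.76 -1.35]
```

Emit:
{"fn": "apply_moves", "kwargs": {
  "series": [
    {"travel": [0,0,0],"spin": 0,"claw": 0},
    {"travel": [0,0,0],"spin": 0,"claw": 0},
    {"travel": [0,0,0],"spin": 0,"claw": 0},
    {"travel": [0,0,0],"spin": 0,"claw": 0},
    {"travel": [0,0,0],"spin": 0,"claw": 0},
    {"travel": [0,0,0],"spin": 0,"claw": 0},
    {"travel": [0,0,0],"spin": 0,"claw": 0},
    {"travel": [0,0,0],"spin": 0,"claw": 0},
    {"travel": [0,0,0],"spin": 0,"claw": 0},
    {"travel": [0,0,0],"spin": 0,"claw": 0},
    {"travel": [0,0,0],"spin": 0,"claw": 0},
    {"travel": [0,0,0],"spin": 0,"claw": 0}
  ]
}}

```text
clock: 11.65
tool_pos: [0.4724, -0.2652, 0.0994]
orientation: [0.998, -0.065, -0.002, -0.001]
wrist_force: [-0.6, -1.2, -0.3]
grip_width: 0.268
```

Emit:
{"fn": "apply_moves", "kwargs": {
  "series": [
    {"travel": [0,0,0],"spin": 0,"claw": 0},
    {"travel": [0,0,0],"spin": 0,"claw": 0},
    {"travel": [0,0,0],"spin": 0,"claw": 0},
    {"travel": [0,0,0],"spin": 0,"claw": 0},
    {"travel": [0,0,0],"spin": 0,"claw": 0},
    {"travel": [0,0,0],"spin": 0,"claw": 0},
    {"travel": [0,0,0],"spin": 0,"claw": 0},
    {"travel": [0,0,0],"spin": 0,"claw": 0},
    {"travel": [0,0,0],"spin": 0,"claw": 0},
    {"travel": [0,0,0],"spin": 0,"claw": 0},
    {"travel": [0,0,0],"spin": 0,"claw": 0},
    {"travel": [0,0,0],"spin": 0,"claw": 0}
  ]
}}

```text
clock: 12.65
tool_pos: [0.4724, -0.2652, 0.0994]
orientation: [0.998, -0.065, -0.002, -0.001]
wrist_force: [0.2, 0.0, -0.7]
grip_width: 0.267
```

Emit:
{"fn": "apply_moves", "kwargs": {
  "series": [
    {"travel": [0,0,0],"spin": 0,"claw": 0},
    {"travel": [0,0,0],"spin": 0,"claw": 0},
    {"travel": [0,0,0],"spin": 0,"claw": 0},
    {"travel": [0,0,0],"spin": 0,"claw": 0},
    {"travel": [0,0,0],"spin": 0,"claw": 0},
    {"travel": [0,0,0],"spin": 0,"claw": 0},
    {"travel": [0,0,0],"spin": 0,"claw": 0},
    {"travel": [0,0,0],"spin": 0,"claw": 0},
    {"travel": [0,0,0],"spin": 0,"claw": 0},
    {"travel": [0,0,0],"spin": 0,"claw": 0},
    {"travel": [0,0,0],"spin": 0,"claw": 0},
    {"travel": [0,0,0],"spin": 0,"claw": 0}
  ]
}}

```text
clock: 13.65
tool_pos: [0.4724, -0.2652, 0.0994]
orientation: [0.998, -0.065, -0.002, -0.001]
wrist_force: [0.2, -1.0, -0.2]
grip_width: 0.268
```

Run:
```python
from h import *
d,s=watch(2);goto(s,[.4722,-.2654,.099],-7.3)
```

```text
13.7 w 23.2 Mx 0.06 [30, 32, 48, 144, 185, 187, 186, 186, 185, 185, 184, 184, 181, 179, 167, 164, 167, 169, 174, 173, 172, 172, 173, 173, 173, 175, 145, 45, 30]
13.75 w 23.2 Mx 0.06 [32, 27, 51, 145, 185, 186, 185, 184, 185, 185, 184, 184, 181, 178, 166, 164, 167, 171, 172, 172, 174, 174, 175, 174, 175, 175, 145, 45, 30]
travel [-0.004  0.006  0.01 ] spin -0.018 yaw -7.41 pos [ 0.4724 -0.2652  0.0994] tilt [-0.0035  0.0025 -1.    ] F [ 0.4 -0.  -0. ] M [ 0.06  0.04 -0.02] grip 0.267 t 13.75 q [ 0.56  0.42 -0.16  1.97  0.09  0.76 -1.35]
```

Emit:
{"fn": "apply_moves", "kwargs": {
  "series": [
    {"travel": [0,0,0],"spin": 0,"claw": 0},
    {"travel": [0,0,0],"spin": 0,"claw": 0},
    {"travel": [0,0,0],"spin": 0,"claw": 0},
    {"travel": [0,0,0],"spin": 0,"claw": 0},
    {"travel": [0,0,0],"spin": 0,"claw": 0},
    {"travel": [0,0,0],"spin": 0,"claw": 0},
    {"travel": [0,0,0],"spin": 0,"claw": 0},
    {"travel": [0,0,0],"spin": 0,"claw": 0},
    {"travel": [0,0,0],"spin": 0,"claw": 0},
    {"travel": [0,0,0],"spin": 0,"claw": 0},
    {"travel": [0,0,0],"spin": 0,"claw": 0},
    {"travel": [0,0,0],"spin": 0,"claw": 0}
  ]
}}

```text
clock: 14.75
tool_pos: [0.4724, -0.2652, 0.0994]
orientation: [0.998, -0.065, -0.002, -0.001]
wrist_force: [0.9, -0.6, -0.3]
grip_width: 0.268
```

Emit:
{"fn": "apply_moves", "kwargs": {
  "series": [
    {"travel": [0,0,0],"spin": 0,"claw": 0},
    {"travel": [0,0,0],"spin": 0,"claw": 0},
    {"travel": [0,0,0],"spin": 0,"claw": 0},
    {"travel": [0,0,0],"spin": 0,"claw": 0},
    {"travel": [0,0,0],"spin": 0,"claw": 0},
    {"travel": [0,0,0],"spin": 0,"claw": 0},
    {"travel": [0,0,0],"spin": 0,"claw": 0},
    {"travel": [0,0,0],"spin": 0,"claw": 0},
    {"travel": [0,0,0],"spin": 0,"claw": 0},
    {"travel": [0,0,0],"spin": 0,"claw": 0},
    {"travel": [0,0,0],"spin": 0,"claw": 0},
    {"travel": [0,0,0],"spin": 0,"claw": 0}
  ]
}}

```text
clock: 15.75
tool_pos: [0.4724, -0.2652, 0.0994]
orientation: [0.998, -0.065, -0.002, -0.001]
wrist_force: [-0.1, -0.4, 0.3]
grip_width: 0.271
```

Emit:
{"fn": "apply_moves", "kwargs": {
  "series": [
    {"travel": [0,0,0],"spin": 0,"claw": 0},
    {"travel": [0,0,0],"spin": 0,"claw": 0},
    {"travel": [0,0,0],"spin": 0,"claw": 0},
    {"travel": [0,0,0],"spin": 0,"claw": 0},
    {"travel": [0,0,0],"spin": 0,"claw": 0},
    {"travel": [0,0,0],"spin": 0,"claw": 0},
    {"travel": [0,0,0],"spin": 0,"claw": 0},
    {"travel": [0,0,0],"spin": 0,"claw": 0},
    {"travel": [0,0,0],"spin": 0,"claw": 0},
    {"travel": [0,0,0],"spin": 0,"claw": 0},
    {"travel": [0,0,0],"spin": 0,"claw": 0},
    {"travel": [0,0,0],"spin": 0,"claw": 0}
  ]
}}

```text
clock: 16.75
tool_pos: [0.4724, -0.2652, 0.0994]
orientation: [0.998, -0.065, -0.002, -0.001]
wrist_force: [0.2, -1.3, 0.3]
grip_width: 0.27
```

Emit:
{"fn": "apply_moves", "kwargs": {
  "series": [
    {"travel": [0,0,0],"spin": 0,"claw": 0},
    {"travel": [0,0,0],"spin": 0,"claw": 0},
    {"travel": [0,0,0],"spin": 0,"claw": 0},
    {"travel": [0,0,0],"spin": 0,"claw": 0},
    {"travel": [0,0,0],"spin": 0,"claw": 0},
    {"travel": [0,0,0],"spin": 0,"claw": 0},
    {"travel": [0,0,0],"spin": 0,"claw": 0},
    {"travel": [0,0,0],"spin": 0,"claw": 0},
    {"travel": [0,0,0],"spin": 0,"claw": 0},
    {"travel": [0,0,0],"spin": 0,"claw": 0},
    {"travel": [0,0,0],"spin": 0,"claw": 0},
    {"travel": [0,0,0],"spin": 0,"claw": 0}
  ]
}}

```text
clock: 17.75
tool_pos: [0.4724, -0.2652, 0.0994]
orientation: [0.998, -0.065, -0.002, -0.001]
wrist_force: [1.0, -1.3, -0.5]
grip_width: 0.267
```

Run:
```python
from h import *
d,s=watch(2);goto(s,[.4722,-.2654,.099],-7.3)
```

```text
17.8 w 23.3 Mx 0.2 [29, 27, 50, 145, 185, 186, 186, 186, 184, 185, 184, 184, 183, 177, 168, 166, 167, 169, 172, 171, 173, 173, 173, 173, 173, 174, 146, 50, 29]
17.85 w 23.3 Mx 0.23 [34, 26, 49, 144, 185, 186, 185, 185, 185, 185, 184, 183, 181, 178, 168, 164, 167, 170, 170, 171, 171, 173, 173, 172, 174, 174, 145, 47, 28]
travel [-0.004  0.007  0.01 ] spin -0.017 yaw -7.4 pos [ 0.4724 -0.2652  0.0994] tilt [-0.0036  0.0025 -1.    ] F [-0.6 -0.5 -0.6] M [0.23 0.   0.03] grip 0.268 t 17.85 q [ 0.56  0.42 -0.16  1.97  0.09  0.76 -1.35]
```

The moment has stepped from 0.06 to about 0.22 N m, consistent with the nut stalling at home. I'll hold a bit longer, past 10 s of continuous hold.

Emit:
{"fn": "apply_moves", "kwargs": {
  "series": [
    {"travel": [0,0,0],"spin": 0,"claw": 0},
    {"travel": [0,0,0],"spin": 0,"claw": 0},
    {"travel": [0,0,0],"spin": 0,"claw": 0},
    {"travel": [0,0,0],"spin": 0,"claw": 0},
    {"travel": [0,0,0],"spin": 0,"claw": 0},
    {"travel": [0,0,0],"spin": 0,"claw": 0},
    {"travel": [0,0,0],"spin": 0,"claw": 0},
    {"travel": [0,0,0],"spin": 0,"claw": 0},
    {"travel": [0,0,0],"spin": 0,"claw": 0},
    {"travel": [0,0,0],"spin": 0,"claw": 0},
    {"travel": [0,0,0],"spin": 0,"claw": 0},
    {"travel": [0,0,0],"spin": 0,"claw": 0}
  ]
}}

```text
clock: 18.85
tool_pos: [0.4724, -0.2652, 0.0994]
orientation: [0.998, -0.065, -0.002, -0.001]
wrist_force: [0.9, -1.7, -0.1]
grip_width: 0.265
```

Emit:
{"fn": "apply_moves", "kwargs": {
  "series": [
    {"travel": [0,0,0],"spin": 0,"claw": 0},
    {"travel": [0,0,0],"spin": 0,"claw": 0},
    {"travel": [0,0,0],"spin": 0,"claw": 0},
    {"travel": [0,0,0],"spin": 0,"claw": 0},
    {"travel": [0,0,0],"spin": 0,"claw": 0},
    {"travel": [0,0,0],"spin": 0,"claw": 0},
    {"travel": [0,0,0],"spin": 0,"claw": 0},
    {"travel": [0,0,0],"spin": 0,"claw": 0},
    {"travel": [0,0,0],"spin": 0,"claw": 0},
    {"travel": [0,0,0],"spin": 0,"claw": 0},
    {"travel": [0,0,0],"spin": 0,"claw": 0},
    {"travel": [0,0,0],"spin": 0,"claw": 0}
  ]
}}

```text
clock: 19.85
tool_pos: [0.4724, -0.2652, 0.0994]
orientation: [0.998, -0.065, -0.002, -0.001]
wrist_force: [0.2, -1.7, 0.2]
grip_width: 0.267
```

Emit:
{"fn": "apply_moves", "kwargs": {
  "series": [
    {"travel": [0,0,0],"spin": 0,"claw": 0},
    {"travel": [0,0,0],"spin": 0,"claw": 0},
    {"travel": [0,0,0],"spin": 0,"claw": 0},
    {"travel": [0,0,0],"spin": 0,"claw": 0},
    {"travel": [0,0,0],"spin": 0,"claw": 0},
    {"travel": [0,0,0],"spin": 0,"claw": 0},
    {"travel": [0,0,0],"spin": 0,"claw": 0},
    {"travel": [0,0,0],"spin": 0,"claw": 0},
    {"travel": [0,0,0],"spin": 0,"claw": 0},
    {"travel": [0,0,0],"spin": 0,"claw": 0},
    {"travel": [0,0,0],"spin": 0,"claw": 0},
    {"travel": [0,0,0],"spin": 0,"claw": 0}
  ]
}}

```text
clock: 20.85
tool_pos: [0.4724, -0.2652, 0.0994]
orientation: [0.998, -0.065, -0.002, -0.001]
wrist_force: [-0.1, -0.4, -0.3]
grip_width: 0.271
```

Run:
```python
from h import *
d,s=watch(3);goto(s,[.4722,-.2654,.099],-7.3);cv2.imwrite('pics/w5.png',cv2.resize(d['color'][220:320,200:440],None,fx=3,fy=3))
```

```text
20.9 w 23.1 Mx 0.21 [27, 27, 51, 145, 186, 187, 186, 186, 183, 186, 183, 185, 182, 177, 170, 165, 167, 168, 172, 171, 173, 172, 173, 173, 173, 174, 144, 49, 25]
20.95 w 23.3 Mx 0.16 [31, 31, 49, 145, 186, 186, 186, 185, 185, 185, 184, 183, 181, 177, 167, 165, 167, 170, 171, 170, 171, 172, 173, 173, 173, 173, 146, 47, 30]
21.0 w 23.6 Mx 0.13 [29, 28, 50, 145, 186, 187, 185, 185, 185, 185, 183, 185, 182, 178, 167, 167, 168, 169, 172, 172, 172, 173, 172, 173, 173, 174, 146, 47, 25]
travel [-0.004  0.006  0.01 ] spin -0.018 yaw -7.41 pos [ 0.4724 -0.2652  0.0994] tilt [-0.0035  0.0025 -1.    ] F [-0.7 -0.9  0.3] M [ 0.13 -0.05  0.07] grip 0.272 t 21.0 q [ 0.56  0.42 -0.16  1.97  0.09  0.76 -1.35]
```

View pics/w5.png

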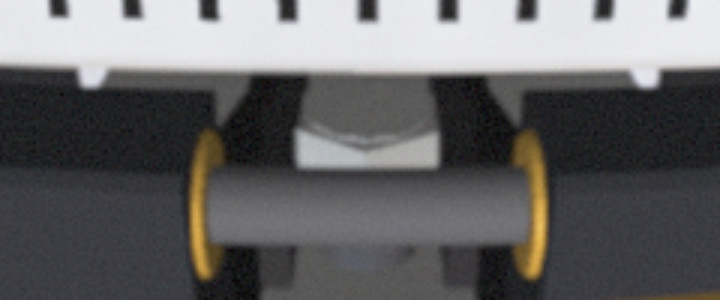

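The head is gripped with a corner uppermost and central at crop (366,150), so two flats sit against the pads. The profile hasn't changed for over 11 s. I'm handing in.

```bash
python3 -c "
from plant import *
print(hand_in())"
```

```text
the job is handed in; nothing more can be done
None
```

The bolt head is held across two flats, and the nut should be home. I handed the job in at 21 s with the arm still gripping at 50 N.

- **First grip:** It stopped the head but jammed near its corners, about 18° off the flats. Easing the grip to 7 N did not free it. I opened the jaws slightly, timed the rotation (about 0.62 s per flat) and closed again just as two flats came upright.
- **Hold:** From about 9.3 s to hand-in, over 11 s, the head did not move in the wrist view, with one corner centred on top.
- **Nut home, inferred:** I never saw the nut itself. The evidence is the hold time (10 s is always enough) and the wrist moment about the bolt axis, which rose from 0.06 to about 0.2 N m by 17.8 s, as if the driver had stalled.
- **Contact:** Wrist force readings stayed below about 2 N throughout, so there was no sign of leaning on the bracket, housing or driver.

**Readings that disagreed:**
- The final moment readings were noisy, 0.21 down to 0.13 N m, below the driver's nominal 0.3 N m.
- The last jaw width was 23.1–23.6 mm, slightly under the 24 mm across flats, probably because the pads give.

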